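Fill the cup feeder's hopper from the carrier tray

ROBOT

A 6-joint arm with a two-finger parallel gripper is mounted at the origin on the work surface. World frame = base frame: x ahead of the robot, y to its left, z up, the work surface at z = 0. Lengths are in m, angles in rad, forces in N, time in s.
With the tool pointing down it reaches from about 0.3 to 0.875 m from the base axis. Payload 6.4 kg.
Tool frame: the origin (TCP) lies midway between the tips of the shut fingers; the grasp point (between the pads) lies 19 mm behind it; z points along the fingers, y is the line along which they close (so a half turn about z gives the same grasp; the last joint's range is limited). The gripper opens to 85 mm and grips with 20 to 120 N. Pads are 22 mm wide; open, the fingers measure 114 mm over their backs; the gripper's body (76 mm by 85 mm) begins 54 mm behind the grasp point. The pads swing forward as they close: fully open they stand 13 mm farther back than shut.
Start: joints at [1.014, 0.181, 1.607, -0, 1.354, -0.206], TCP at [0.198, 0.54, 0.231] pointing down, gripper open.
Joint ranges: [-2.99, 2.99], [-0.89, 2.07], [0.3, 2.58], [-1.14, 4.28], [0, 2.63], [-3.12, 3.12]. Speed limits (rad/s): [2.57, 2.57, 3.01, 3.14, 3.14, 3.14].

INTERFACE

Orientations are given as a unit quaternion [x, y, z, w].
In Python, from cell import manip gives the robot as it stands. Calls block until the motion is done:
- manip.move_to(position, orientation): joint-space move of the TCP to a pose.
- manip.line_to(position, rotation=None, vel=0.15): straight line of the TCP; rotation=None keeps the orientation; vel is the mean speed in m/s.
- manip.move_joints(angles): joint-space move.
- manip.grip(opening, force=None): finger opening in m; force is the grip in N (None keeps the last); returns when the fingers have stopped.
- manip.sleep(seconds).
- manip.solve_ik(position, orientation): joint angles nearest the present ones, or None.
- manip.read_camera(name): name is "scene" or "side" or "wrist"; returns a dict with "img" (420x560x3 uint8, red, green, blue), "depth" (420x560 float32, m along the optical axis (not along the pixel's ray), 0 where there is no reading), "mtx" (3x3 intrinsics, pixels), "rvec" (rotation vector, rad) and "tvec" (3), from world to camera coordinates, as OpenCV has them; the wrist camera has in their place "tool_from_camera" (4x4, takes a point from camera to tool coordinates, whose origin is the TCP and whose axes are the flange's). Camera axes: x right, y down, z forward; pixel columns grow to the right and rows downward; lengths in m; the calibration is good to about 2 mm. A picture is of the moment at which its call begins: read the wrist's pose just before it.
A pose or a line that the arm cannot do raises manip.PlanningError and nothing moves.
- manip.hand_in(): hands the job in; it is judged then, once.
Readings, each from a call of its own:
- manip.get_t(): time.
- manip.get_joint_pos(): joint angles.
- manip.get_joint_vel(): joint speeds.
- manip.get_joint_torque(): joint torques, N m.
- manip.get_tcp_pos(): TCP position.
- manip.get_orientation(): TCP orientation.
- manip.get_contact_force(): force on the tool from outside, world axes, zero at the start.
- manip.get_ft_torque(): the same for the moment, N m.
- manip.get_grip_width(): finger opening in m.
- manip.get_finger_force(): force on a finger pad.
Only numpy, scipy, OpenCV 4.12 (cv2) and the standard library are available. Lean on these libraries where they do the work, as an engineer would, in place of code of your own. Each camera call takes 0.05 s, during which the arm holds its last target. There are 200 camera calls.

TASK

Take the carrier tray of sample cups off its stand and rest one scoop end gently on the raised edge of the feeder's hopper (its steel collar is set to a different height each time: feel for it) while the tray is still about level, lip inside the mouth and all cups aboard; then tip all five cups into the hopper without spilling any on the worktop. Set the empty tray back on its stand, level, centred and along it as you found it, let go, and leave the other things on the bench alone.

Things in the scene. Friction and masses are not known exactly. Their poses are not given: they have to be found in the camera images.
- tray: Steel carrier tray, both ends alike, 199 mm long (its x), 100 wide (y), about 0.36 kg. Origin: centre of its underside, z up. Flat floor 4 mm thick to x = +-60 mm, then scoop ends, 4 mm thick, rising outwards at 20 degrees to open lips. Side walls 34 mm high (24 on the scoops). A bridge over its middle (26 mm in x, 112 in y) carries a grip fin; its crossbar is 64 to 70 mm up.
- tray_grip (a point): Point in the tray's upright grip fin, 96 mm above the tray's origin. The fin is 60 mm long in the tray's x, 12 mm thick in y, and spans 70 to 106 mm above the origin; fingers close on it along the tray's y, from above or leaning along x.
- lip_a (a point): Middle of the tray's lip at its +x end, underside: 99.5 mm out and 14.4 mm above the tray's origin.
- lip_b (a point): The same at the -x end.
- stand: Fixed low white stand with a flat black rubber top, 120 x 90 mm, 30 mm high, on which the tray rests with its x along the stand's x (either way round). Origin: centre of its underside, z up.
- hopper: Fixed white bench-top cup feeder, open on top as a hopper, on either side of the stand: outside 210 mm (x) by 180 mm (y), white walls 9 mm thick and 130 mm high. Origin: centre of its underside, z up. In it a stiff steel collar 6 mm thick, mouth 179 x 149 mm, stands 4 to 35 mm proud of the walls, a different height each time, not reported. Steel floor 49 to 72 mm up.
- hopper_mouth (a point): Centre of the hopper's opening at the top of its white walls, 130 mm above the worktop; the collar's edge is 4 to 35 mm higher.
- cup0_center (a point): Centre of a loose white sample cup with a grey collar, a cylinder 23 mm in diameter and 24 mm high, about 18 g; five such cups stand in the tray.
- cup1_center (a point): Centre of a loose white sample cup with a grey collar, a cylinder 23 mm in diameter and 24 mm high, about 18 g; five such cups stand in the tray.
- cup2_center (a point): Centre of a loose white sample cup with a grey collar, a cylinder 23 mm in diameter and 24 mm high, about 18 g; five such cups stand in the tray.
- cup3_center (a point): Centre of a loose white sample cup with a grey collar, a cylinder 23 mm in diameter and 24 mm high, about 18 g; five such cups stand in the tray.
- cup4_center (a point): Centre of a loose white sample cup with a grey collar, a cylinder 23 mm in diameter and 24 mm high, about 18 g; five such cups stand in the tray.
- reagent: Bystander: amber bottle, 54 mm in diameter, 100 mm high; origin under its centre.
- tumbler: Bystander: copper tumbler, 60 mm in diameter, 65 mm high; origin under its centre.
- tube_rack: Bystander: white rack with capped tubes, 60 x 160 mm, 87 mm high; origin under its centre.
- calculator: Bystander: black calculator, 110 x 75 mm, 14 mm high; origin under its centre.

How it is judged:
On the way, in this order (a step that is already met when the one before it is completed fails the run):
1. the tray, about level (within 17 degrees) and with all five cups aboard, rests a lip end on the hopper: lip inside the mouth as seen from above, touching with more than 0.5 N (contact force between tray and hopper above 0.5 N and angle between tray's own z axis and vertical below 0.3 rad and ((x of lip_a in the frame of hopper between -0.095 and 0.095 m and y of lip_a in the frame of hopper between -0.08 and 0.08 m) or (x of lip_b in the frame of hopper between -0.095 and 0.095 m and y of lip_b in the frame of hopper between -0.08 and 0.08 m)) and x of cup0_center in the frame of tray between -0.1 and 0.1 m and y of cup0_center in the frame of tray between -0.05 and 0.05 m and z of cup0_center in the frame of tray between 0 and 0.05 m and x of cup1_center in the frame of tray between -0.1 and 0.1 m and y of cup1_center in the frame of tray between -0.05 and 0.05 m and z of cup1_center in the frame of tray between 0 and 0.05 m and x of cup2_center in the frame of tray between -0.1 and 0.1 m and y of cup2_center in the frame of tray between -0.05 and 0.05 m and z of cup2_center in the frame of tray between 0 and 0.05 m and x of cup3_center in the frame of tray between -0.1 and 0.1 m and y of cup3_center in the frame of tray between -0.05 and 0.05 m and z of cup3_center in the frame of tray between 0 and 0.05 m and x of cup4_center in the frame of tray between -0.1 and 0.1 m and y of cup4_center in the frame of tray between -0.05 and 0.05 m and z of cup4_center in the frame of tray between 0 and 0.05 m), for 0.2 s.
2. all five cups are in the hopper (x of cup0_center in the frame of hopper between -0.098 and 0.098 m and y of cup0_center in the frame of hopper between -0.08 and 0.08 m and z of cup0_center in the frame of hopper between 0.04 and 0.125 m and x of cup1_center in the frame of hopper between -0.098 and 0.098 m and y of cup1_center in the frame of hopper between -0.08 and 0.08 m and z of cup1_center in the frame of hopper between 0.04 and 0.125 m and x of cup2_center in the frame of hopper between -0.098 and 0.098 m and y of cup2_center in the frame of hopper between -0.08 and 0.08 m and z of cup2_center in the frame of hopper between 0.04 and 0.125 m and x of cup3_center in the frame of hopper between -0.098 and 0.098 m and y of cup3_center in the frame of hopper between -0.08 and 0.08 m and z of cup3_center in the frame of hopper between 0.04 and 0.125 m and x of cup4_center in the frame of hopper between -0.098 and 0.098 m and y of cup4_center in the frame of hopper between -0.08 and 0.08 m and z of cup4_center in the frame of hopper between 0.04 and 0.125 m), for 0.2 s.
At the end, for the whole second after the job is handed in: All five cups lie at rest in the hopper below its rim; the tray stands on its stand, centre within 20 mm, level within 3 degrees, along the stand within 11 degrees, at rest and released (all of step 2 and linear speed of each of cup0, cup1, cup2, cup3, cup4 below 0.03 m/s and horizontal distance between tray and stand below 0.02 m and angle between tray's own z axis and vertical below 0.05 rad and angle between the x axis of tray and the x axis of stand, either way round below 0.2 rad and z of tray in the frame of stand between 0.025 and 0.035 m and linear speed of tray below 0.02 m/s); the robot touches nothing.
It fails at once if a cup falls on the worktop (centre lower than 25 mm) (height (world z) of any of cup0_center, cup1_center, cup2_center, cup3_center, cup4_center below 0.025 m).
It fails at once if the tray is pressed or knocked against the hopper with more than 30 N (contact force between tray and hopper above 30 N).
It fails at once if a bystander is moved by more than 20 mm or knocked over (distance of any of reagent, tumbler, tube_rack, calculator from where it was at the start of the episode above 0.02 m or angle between any of reagent, tumbler, tube_rack, calculator's own z axis and vertical above 0.3 rad).
It also fails if it takes over 64 s, if anything falls off the work surface, if the arm or the gripper's body presses on something with over 40 N, if the wrist force passes 120 N, or if a joint passes its speed limit or range.

## Working session

There is one attempt and no reset: what is moved stays moved. The work goes in short steps, each a Python script; the robot and the scene stay as the last script left them, time stands still between calls to the robot, and variables do not carry over. Pictures are saved under pics/ and viewed, at most 10 in all, crops included, and the job is handed in when it is done.

```bash
ls; mkdir -p pics; cat > h.py <<'E'
import numpy as np, cv2
from scipy.spatial.transform import Rotation as R
from cell import manip
def cloud(c, T=None):
    d=c["depth"]; K=c["mtx"]; v,u=np.indices(d.shape)
    p=np.stack([(u-K[0,2])/K[0,0]*d,(v-K[1,2])/K[1,1]*d,d],-1)
    if T is not None: return p@T[:3,:3].T+T[:3,3]
    Rm=cv2.Rodrigues(np.array(c["rvec"],float))[0]
    return (p-np.array(c["tvec"]).ravel())@Rm
E
python3 - <<'E'
from h import *
a=manip.read_camera("scene"); b=manip.read_camera("side")
np.savez("s0.npz",a=a["img"],pa=cloud(a),da=a["depth"],b=b["img"],pb=cloud(b),db=b["depth"])
for n,c in (("scene",a),("side",b)):
    cv2.imwrite(f"pics/{n}.png",c["img"][...,::-1])
print(manip.get_t())
E
```

```text
pics
0.1
```

View pics/scene.png

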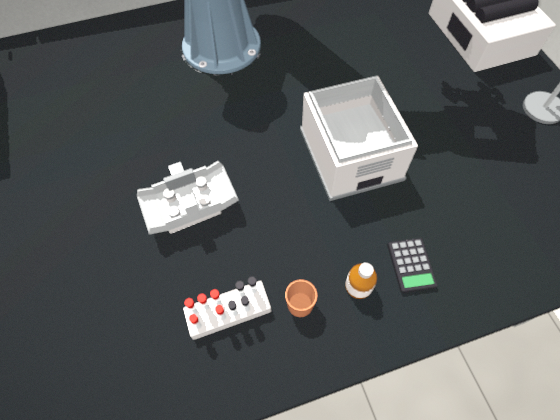

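View pics/side.png

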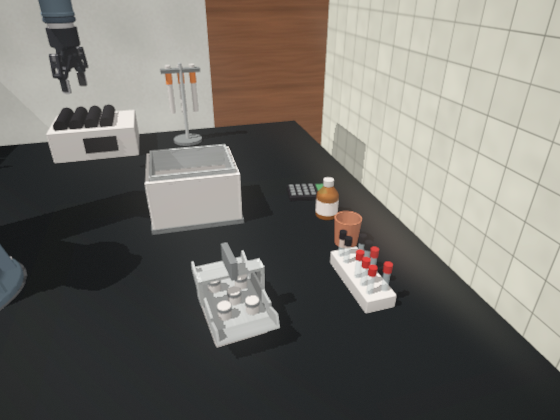

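```bash
python3 - <<'E'
from h import *
s=np.load("s0.npz")
for n,(pk,dk) in (("scene",("pa","da")),("side",("pb","db"))):
    p=s[pk];d=s[dk]; print(n,p[197,187],p[125,358])
P=np.concatenate([s["pa"][s["da"]>0],s["pb"][s["db"]>0]])
src=np.concatenate([np.zeros((s["da"]>0).sum()),np.ones((s["db"]>0).sum())])
m=(P[:,2]>.012)&(P[:,2]<.3)&(P[:,0]>.1)&(P[:,0]<.95)&(abs(P[:,1])<.75)
Q=P[m];S=src[m]
# cluster on xy grid
g=np.floor((Q[:,:2]-[0,-.8])/.006).astype(int)
im=np.zeros((280,280),np.uint8); im[g[:,0],g[:,1]]=1
n,L,st,ce=cv2.connectedComponentsWithStats(cv2.morphologyEx(im,cv2.MORPH_CLOSE,np.ones((3,3))))
l=L[g[:,0],g[:,1]]
for i in range(1,n):
    q=Q[l==i]
    if len(q)<60: continue
    print(i,len(q),q.min(0).round(3),q.max(0).round(3),"rect",cv2.minAreaRect(q[:,:2].astype(np.float32)))
    for k in (0,1):
        qq=q[(S[l==i]==k)]
        if len(qq): 
            h,e=np.histogram(qq[:,2],bins=np.arange(.01,.2,.01)); print("   ",k,h)
np.savez("cl.npz",Q=Q,l=l,S=S)
E
```

```text
scene [ 0.52621723 -0.19730755  0.10225718] [0.43599042 0.22441363 0.0561347 ]
side [0.44842106 0.10921988 0.08429685] [ 1.53295433  1.40790032 -0.24887797]
1 138 [ 0.1   -0.06   0.012] [0.113 0.05  0.018] rect ((0.10667265951633453, -0.004899602383375168), (0.1095556989312172, 0.01311443466693163), 89.8093032836914)
    0 [83  0  0  0  0  0  0  0  0  0  0  0  0  0  0  0  0  0]
    1 [55  0  0  0  0  0  0  0  0  0  0  0  0  0  0  0  0  0]
2 8468 [0.1   0.565 0.012] [0.336 0.75  0.3  ] rect ((0.21831177175045013, 0.6575169563293457), (0.23641054332256317, 0.18459761142730713), 0.03480689972639084)
    0 [246 271 302 303 325 335 338 310 737 871 307 449  90   0   0   0   0   0]
    1 [180 217 228 251 224 249 252 242 598 201 263 481   1   0   0   0   0   0]
3 235 [0.161 0.464 0.244] [0.2   0.504 0.3  ] rect ((0.17954297363758087, 0.48690521717071533), (0.04448810964822769, 0.028027165681123734), 70.74723815917969)
    1 [0 0 0 0 0 0 0 0 0 0 0 0 0 0 0 0 0 0]
4 16821 [0.36  0.099 0.012] [0.584 0.288 0.145] rect ((0.4720210134983063, 0.19498437643051147), (0.1876811534166336, 0.219583451747
[... 1499 characters left out ...]
 0   0   0   0   0   0   0   0   0   0   0   0   0   0]
9 1217 [ 0.749 -0.075  0.012] [ 0.811 -0.016  0.069] rect ((0.7793282270431519, -0.04525435343384743), (0.0600614920258522, 0.06007636338472366), 35.700645446777344)
    0 [ 57  79  78  91 102 191   0   0   0   0   0   0   0   0   0   0   0   0]
    1 [ 28  37  81 144 193 136   0   0   0   0   0   0   0   0   0   0   0   0]
10 1510 [0.753 0.05  0.012] [0.811 0.105 0.104] rect ((0.7828099727630615, 0.0769420862197876), (0.0575789138674736, 0.05099666863679886), 27.442075729370117)
    0 [ 29  44  48  60  58 198 187  33  70  96   0   0   0   0   0   0   0   0]
    1 [ 64  75  82  84  86 108  82  38  64   4   0   0   0   0   0   0   0   0]
```

```bash
python3 - <<'E'
from h import *
c=np.load("cl.npz");Q,l,S=c["Q"],c["l"],c["S"]
for k in (0,1,2):
  f=(S==k) if k<2 else S>=0
  h=Q[(l==4)&f&(Q[:,2]>.110)]; print(k,"hop",cv2.minAreaRect(h[:,:2].astype(np.float32)))
  z=np.sort(h[:,2]); print("  top z",np.percentile(z,[90,95,99,99.8]).round(4))
  t=Q[(l==5)&f&(Q[:,2]>.034)&(Q[:,2]<.075)]; print("  tray",cv2.minAreaRect(t[:,:2].astype(np.float32)))
  t=Q[(l==5)&f&(Q[:,2]>.104)]; print("  fin",cv2.minAreaRect(t[:,:2].astype(np.float32)),t[:,2].max(),len(t))
  t=Q[(l==5)&f&(Q[:,2]>.09)&(Q[:,2]<.102)]; print("  bar",cv2.minAreaRect(t[:,:2].astype(np.float32)))
E
cat >> h.py <<'E'
# tray pose (origin, yaw of tray x, tilt nose-down toward its +x) -> TCP pose for a grasp leaning by 'lean'
GR=0.019
def tcp(o,yaw,tilt,lean,flip=1):
    T=R.from_euler('z',yaw)*R.from_euler('y',tilt)          # tray attitude
    x=T.apply([1,0,0]); y=T.apply([0,1,0]); z=T.apply([0,0,1])
    g=np.asarray(o)+.096*z
    tz=-z*np.cos(lean)+x*np.sin(lean)                        # tool body leans back, toward tray -x
    ty=flip*y; tx=np.cross(ty,tz)
    q=R.from_matrix(np.stack([tx,ty,tz],1)).as_quat()
    return g+GR*tz,q
E
python3 - <<'E'
from h import *
yaw=np.radians(94.6)
for lean in (0,20,35):
  for fl in (1,-1):
    out=[]
    for o,t in (([.493,-.2,.03],0),([.493,-.2,.12],0),([.475,.04,.15],0),([.475,.07,.2],40),([.475,.09,.23],65)):
        j=manip.solve_ik(*tcp(o,np.pi/2 if t else yaw,np.radians(t),np.radians(lean),fl)); out.append(None if j is None else np.round(j,2))
    print(lean,fl,*out)
E
```

```text
0 hop ((0.47434863448143005, 0.19590911269187927), (0.18192864954471588, 0.21172218024730682), 88.25235748291016)
  top z [0.1415 0.1423 0.1434 0.1442]
  tray ((0.495827853679657, -0.20148688554763794), (0.10815778374671936, 0.19918784499168396), 5.019775390625)
  fin ((0.49546128511428833, -0.19871410727500916), (0.08475786447525024, 0.05806008353829384), 35.7899284362793) 0.13936154628298578 425
  bar ((0.49261537194252014, -0.2018975168466568), (0.11511335521936417, 0.02587360143661499), 5.252442836761475)
1 hop ((0.46996167302131653, 0.19381923973560333), (0.1804475486278534, 0.20977792143821716), 88.30923461914062)
  top z [0.139  0.1397 0.1405 0.1409]
  tray ((0.490696519613266, -0.20025211572647095), (0.11123665422201157, 0.20218192040920258), 4.966182231903076)
  fin ((0.49075376987457275, -0.20161309838294983), (0.012351918034255505, 0.06087462976574898), 4.943175315856934) 0.13651830679658628 380
  bar ((0.4905691146850586, -0.20283177495002747), (0.05561566725373268, 0.1140945628285408), 81.04210662841797)
2 hop ((0.4726639688014984, 0.19516977667808533), (0.18330690264701
[... 920 characters left out ...]
[-0.37  0.    1.85  0.31  1.46  2.63] [ 0.23  0.07  1.71 -0.34  1.44 -2.85] [ 0.49  0.33  1.56 -0.68  1.66 -2.56]
20 -1 [-0.75  0.37  1.69  0.24  1.36 -0.91] [-0.75  0.25  1.63  0.23  1.52 -0.87] [-0.37  0.    1.85  0.31  1.46 -0.51] [ 0.23  0.07  1.71 -0.34  1.44  0.29] [ 0.49  0.33  1.56 -0.68  1.66  0.58]
35 1 [-0.82  0.5   1.58  0.36  1.56  2.14] [-0.82  0.38  1.54  0.37  1.71  2.2 ] [-0.5   0.09  1.83  0.5   1.58  2.48] [ 0.08 -0.01  1.76 -0.09  1.39 -3.04] [ 0.4   0.2   1.62 -0.48  1.54 -2.67]
35 -1 [-0.82  0.5   1.58  0.36  1.56 -1.  ] [-0.82  0.38  1.54  0.37  1.71 -0.94] [-0.5   0.09  1.83  0.5   1.58 -0.67] [ 0.08 -0.01  1.76 -0.09  1.39  0.1 ] [ 0.4   0.2   1.62 -0.48  1.54  0.47]
```

```bash
cat >> h.py <<'E'
LEAN=np.radians(20); O0=np.array([.493,-.201,.030]); Y0=np.radians(95.0)
H=np.array([.472,.195]); YH=np.radians(88.3)
UP=.003
def pose(o,yaw,tilt=0.): 
    T=R.from_euler('z',yaw)*R.from_euler('y',tilt)
    return tcp(np.asarray(o)+UP*T.apply([0,0,1]),yaw,tilt,LEAN,-1)
def go(o,yaw,tilt=0.,vel=.1): p,q=pose(o,yaw,tilt); manip.line_to(p,q,vel)
def horg(y,z): return np.array([*(H+y*np.array([np.cos(YH),np.sin(YH)])),z])
E
python3 - <<'E'
from h import *
p,q=pose(O0,Y0); tz=R.from_quat(q).apply([0,0,1])
manip.move_to(p-.09*tz,q)
manip.line_to(p,vel=.08)
print("F",manip.get_contact_force(),manip.get_t())
manip.grip(0.0,110); print("w",manip.get_grip_width(),manip.get_finger_force(),manip.get_contact_force())
manip.line_to(p+[0,0,.16],vel=.1); manip.sleep(.5)
print(manip.get_grip_width(),manip.get_contact_force(),manip.get_t())
a=manip.read_camera("scene"); b=manip.read_camera("side")
cv2.imwrite("pics/lift.png",np.hstack([a["img"][60:300,60:460],b["img"][60:300,80:480]])[...,::-1])
E
```

```text
F [0.05802616 0.00204095 0.41696476] 4.2833
w 0.010306219380632144 107.79999375343323 [-1.63176742 -0.52000074 -0.00243501]
0.009787899421818461 [-0.61556858 -0.27539538 -4.66486179] 7.2083
```

View pics/lift.png

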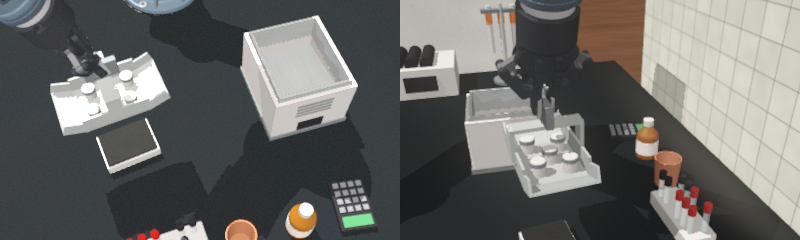

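The tray is lifted, level, and the cups are standing. The stand is visible at crop (128,145) on the left. Next I'll measure the stand and feel for the collar.

```bash
python3 - <<'E'
from h import *
for n in ("scene","side"):
    c=manip.read_camera(n); P=cloud(c)[c["depth"]>0]
    m=(P[:,2]>.022)&(P[:,2]<.04)&(abs(P[:,0]-.493)<.11)&(abs(P[:,1]+.2)<.12); print(n,m.sum(),cv2.minAreaRect(P[m][:,:2].astype(np.float32)),np.median(P[m][:,2]))
go(horg(-.15,.19),YH,vel=.1); manip.sleep(.4)
F=[]
for i in range(10): F.append(manip.get_contact_force()); manip.sleep(.02)
F0=np.mean(F,0); print(F0,np.std(F,0))
np.save("F0.npy",F0)
go(horg(-.15,.17),YH,vel=.06); z=.17
while z>.12:
    z-=.001; go(horg(-.15,z),YH,vel=.02); manip.sleep(.06)
    f=manip.get_contact_force()-F0
    if f[2]>2.0: break
print("contact z",z,f); 
manip.sleep(.5); print(manip.get_contact_force()-F0,manip.get_tcp_pos()-pose(horg(-.15,z),YH)[0],manip.get_t())
np.save("zc.npy",z)
b=manip.read_camera("side");a=manip.read_camera("scene")
cv2.imwrite("pics/rest.png",np.hstack([a["img"][60:300,120:520],b["img"][60:300,80:480]])[...,::-1])
E
```

```text
scene 1923 ((0.49246588349342346, -0.20549699664115906), (0.08939365297555923, 0.11980509757995605), 5.783271789550781) 0.03049864457967299
side 2462 ((0.4886772036552429, -0.2064768373966217), (0.08932763338088989, 0.1176513060927391), 6.224090099334717) 0.028970848194022486
[-0.08907017  0.10180574 -4.30196679] [0.44176159 0.42432466 0.31280152]
contact z 0.13599999999999998 [-0.68889375 -2.01056126  3.13728657]
[-0.99244234 -1.27112947  4.05331026] [ 0.00010869 -0.00010744  0.00014715] 22.0667
```

View pics/rest.png

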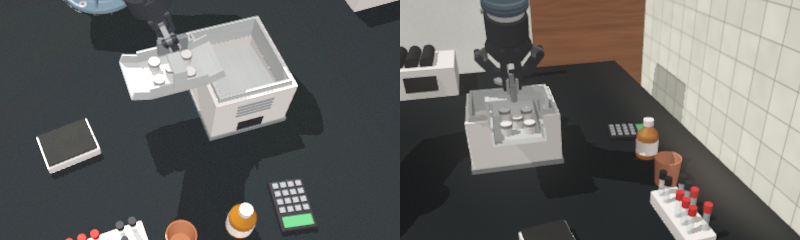

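The tray rests on the collar with about 4 N and its lip is inside the mouth. All five cups are aboard, seen around (170,68) on the left and (520,118) on the right. Next I back off slightly and tip.

```bash
cat >> h.py <<'E'
PT=np.array([.0725,0,.0046])
def tip(deg,zc,vel=.04,y=-.068,dz=.005):
    t=np.radians(deg); T=R.from_euler('z',YH)*R.from_euler('y',t)
    go(horg(y,zc+PT[2]+dz)-T.apply(PT),YH,t,vel)
E
python3 - <<'E'
from h import *
zc=float(np.load("zc.npy")); F0=np.load("F0.npy")
go(horg(-.15,zc+.005),YH,vel=.03)
tip(0,zc)
for d in range(5,66,5):
    tip(d,zc); 
    if d>=40: manip.sleep(.1)
    print(d,(manip.get_contact_force()-F0).round(1),round(manip.get_t(),1))
manip.sleep(.3)
b=manip.read_camera("side");a=manip.read_camera("scene")
cv2.imwrite("pics/tip.png",np.hstack([a["img"][60:300,120:520],b["img"][60:300,80:480]])[...,::-1])
E
```

```text
5 [ 0.  -0.8  0.4] 23.2
10 [ 0.6 -0.  -0.3] 23.6
15 [ 0.3 -0.3 -0.6] 24.0
20 [-0.7  0.5  0.6] 24.3
25 [ 0.7  0.2 -0.5] 24.7
30 [ 0.1 -0.4 -0.2] 25.1
35 [-0.1 -0.2  0.5] 25.4
40 [ 0.5 -0.2  0.6] 25.9
45 [0.6 0.2 0.5] 26.4
50 [-0.7  0.2  1.4] 26.8
55 [ 0.8 -0.1  1.3] 27.3
60 [ 0.3 -0.2  0.5] 27.8
65 [ 0.8 -0.1  1. ] 28.2
```

View pics/tip.png

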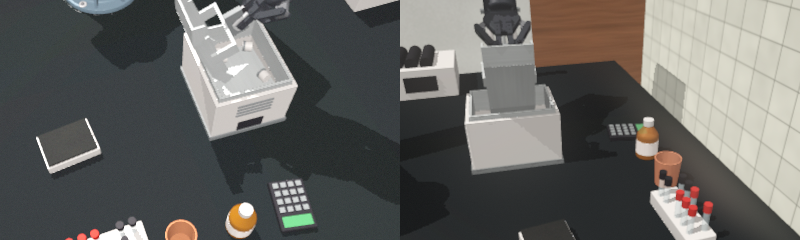

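The tray is tipped to 65° and cups show in the hopper at left crop (250,45) and (263,75). The others are hidden, so I'll weigh the tray and zoom in.

```bash
python3 - <<'E'
from h import *
F0=np.load("F0.npy"); F=[]
for i in range(30): F.append(manip.get_contact_force()); manip.sleep(.02)
print(np.mean(F,0)-F0,np.mean(F,0),manip.get_t())
a=manip.read_camera("scene")
cv2.imwrite("pics/tip2.png",cv2.resize(a["img"][50:200,290:430],None,fx=4,fy=4)[...,::-1])
E
```

```text
[ 0.20674384 -0.05615823  0.98535756] [ 0.11767367  0.04564751 -3.31660923] 29.1417
```

View pics/tip2.png

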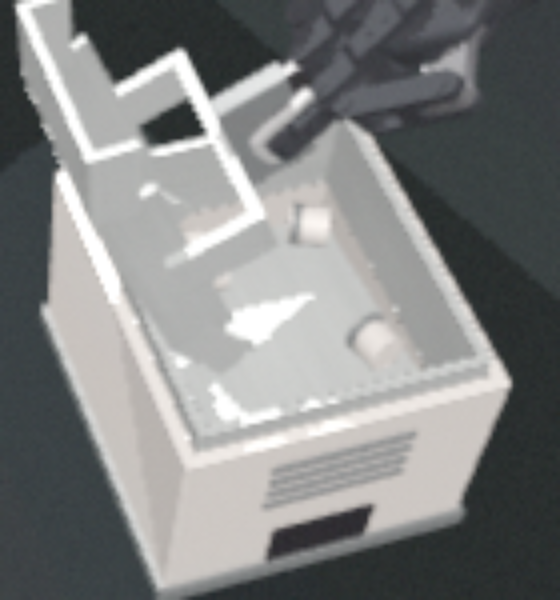

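```bash
python3 - <<'E'
from h import *
zc=float(np.load("zc.npy"))
tip(65,zc,vel=.08,dz=.06)
tip(20,zc,vel=.12,dz=.09,y=-.09)
go(horg(-.22,.24),YH,vel=.15)
print(manip.get_t())
a=manip.read_camera("scene");b=manip.read_camera("side")
cv2.imwrite("pics/after.png",np.hstack([cv2.resize(a["img"][50:200,230:430],None,fx=2,fy=2),cv2.resize(b["img"][50:200,100:300],None,fx=2,fy=2)])[...,::-1])
E
```

```text
31.775
```

View pics/after.png

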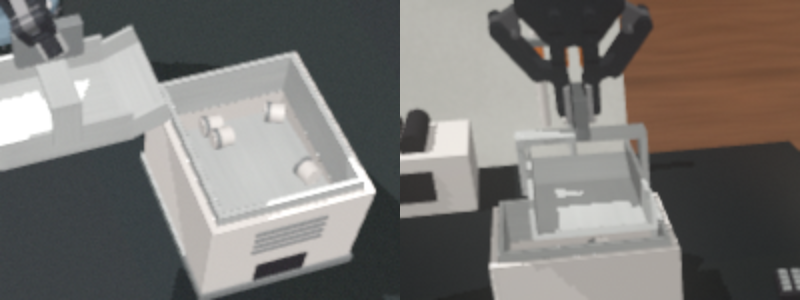

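Four cups show in the hopper, at crop (210,125), (222,137), (277,112) and (308,168). The fifth is probably hidden by the near wall, and the tray looks empty. I'll set the tray back and then check with the wrist camera.

```bash
python3 - <<'E'
from h import *
O=np.array([.491,-.205,.030]); Y=np.radians(95.7)
go(O+[0,0,.13],Y,vel=.15); go(O+[0,0,.012],Y,vel=.1); manip.sleep(.3)
F=[]
for i in range(10): F.append(manip.get_contact_force()); manip.sleep(.02)
F0=np.mean(F,0); z=.012
while z>-.005:
    z-=.001; go(O+[0,0,z],Y,vel=.03); manip.sleep(.05)
    f=manip.get_contact_force()-F0
    if f[2]>2: break
print(z,f,F0)
manip.grip(.03,20); manip.grip(.085)
p,q=pose(O,Y); tz=R.from_quat(q).apply([0,0,1]); p=manip.get_tcp_pos()
manip.line_to(p-.13*tz,vel=.12)
# look into the hopper with the wrist camera
manip.move_to([.45,.10,.36],R.from_euler('z',YH).__mul__(R.from_matrix([[1,0,0],[0,-1,0],[0,0,-1]])).as_quat())
a=manip.read_camera("scene");b=manip.read_camera("side");w=manip.read_camera("wrist"); print(manip.get_t())
cv2.imwrite("pics/placed.png",np.vstack([np.hstack([a["img"][60:300,60:460],b["img"][100:340,80:480]]),np.hstack([cv2.resize(w["img"],(400,300)),np.zeros((300,400,3),np.uint8)])])[...,::-1])
for c in (a,b):
    P=cloud(c)[c["depth"]>0]; near=(abs(P[:,0]-.493)<.13)&(abs(P[:,1]+.2)<.13)
    for lo,hi in ((.034,.075),(.015,.03)):
        t=P[near&(P[:,2]>lo)&(P[:,2]<hi)]; print(lo,cv2.minAreaRect(t[:,:2].astype(np.float32)),len(t))
E
```

```text
-0.0010000000000000035 [-3.53385856  0.98810077  9.38135218] [ 0.1041049  -0.32511024 -3.35512903]
42.7417
0.034 ((0.49511224031448364, -0.20551970601081848), (0.10869220644235611, 0.19954349100589752), 4.866987705230713) 3249
0.015 ((0.5370011925697327, -0.20138537883758545), (0.006669629830867052, 0.11213399469852448), 6.561941146850586) 53
0.034 ((0.49009329080581665, -0.205538809299469), (0.11095511168241501, 0.1991736739873886), 5.4999799728393555) 2306
0.015 ((0.4443383514881134, -0.24323596060276031), (0.00017102068522945046, 0.02067515440285206), 5.497982501983643) 3
```

View pics/placed.png

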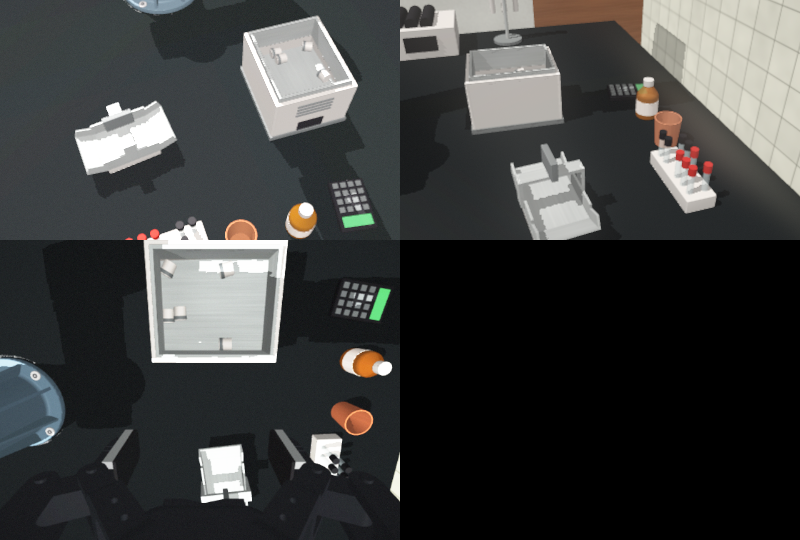

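The wrist view shows all five cups in the hopper, at (168,268), (227,268), (168,313), (180,311) and (227,343). The empty tray is back on its stand, centred to within a few mm, and released.

```bash
python3 -c "
from cell import manip
manip.sleep(.5); print(manip.hand_in(), manip.get_t())"
```

```text
the job is handed in; nothing more can be done
the job is handed in; nothing more can be done
```

I rested the tray's lip on the hopper collar at about 4 N, tipped all five cups into the hopper, set the empty tray back on its stand and released it, then handed in at about 43 s; no verdict came back.

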